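# Set the balcony dehumidifier's thumbwheel to the blue dot and switch it on

## Task

Get the little dehumidifier on the laundry ledge going: with a fingertip against its rim, flick the lobed thumbwheel on top round clockwise, click by click, until its red mark rests at the blue dot, and press the green-dotted end of the rocker switch right down so that it is on. Be gentle with the wheel and do not grip, pick up or shift anything: the dehumidifier stays standing where it is and the other things on the ledge are left alone.

Things in the scene. Friction and masses are not known exactly. Their poses are not given: they have to be found in the camera images.
- dehumidifier: Off-white compact dehumidifier, 150 mm deep (its x) x 170 wide (its y) x 204 high, about 2.2 kg (it slides if pushed hard), loose on rubber feet, pale blue water tank below. Origin: centre of its underside; z up. Its front, with dark louvres and the exposed rim of the thumbwheel, looks along its -x, roughly towards the robot.
- dial_axis (a point): Fixed to the dehumidifier, axes parallel to its own: centre of the thumbwheel's upper face, at (-55, 0, 202) mm from its origin. The blue-grey wheel lies flat, turns about the vertical here and is 16 mm thick (z 186 to 202 mm): a hub of radius 34 mm and six round lobes of radius 7 mm, centred 36 mm from the axis every 60 deg (86 mm over all).
- front_rim (a point): Fixed to the dehumidifier: the foremost reach of the wheel's rim, 43 mm along -x from the axis, 194 mm up (half-way up the rim). The rim stands 23 mm out past the front face with free air in front and below; its sides and back lie in a well with walls up to 204 mm, so the lobes are reached within about 60 deg either side of here.
- red_mark (a point): Outer end of the red stripe on the thumbwheel's upper face, 40 mm from the axis, on one of the six lobes; turns with the wheel.
- blue_dot (a point): Fixed to the top cover: the large blue dot, 11 mm across, 52.5 mm from the wheel's axis at -30 deg (counter-clockwise from above, from the dehumidifier's +x). Small grey dots, one for each click, stand every 30 deg from +90 deg (its +y side) to -90 deg; the blue one is the fifth of these seven.
- dial (a joint): Turn of the wheel, rad, growing clockwise from above (front rim moves to the dehumidifier's +y). Red mark at 90 deg minus this from its +x; at the blue dot at 2.094. Spring clicks every 0.524 from 0 to 3.142, stops at both ends; starts seated at 0, 0.524 or 1.047. Takes 1 to 2 N at a lobe; pushed over 15 deg past a seat it snaps on to the next and stays.
- rocker (a joint): Rocker switch, rad: 0 is off (green end up), 0.40 is on (green end fully down); it stays where it is left. About 1.5 to 4 N on the green half moves it.
- green_end (a point): Middle of the top edge of the rocker's green-dotted end; moves with it. The black rocker, 26 mm (dehumidifier's x) x 44 (its y) x 8 thick, lies on the top cover and pivots on a line along that x at (42, 35, 208) mm from its origin; the green end is towards +y. Its top is 212 mm up at the pivot; the green end is 216 up when off, 207 when fully on; the cover is at 204.
- jar: Empty glass jar with red twist lid, 84 mm diameter, 125 mm high; origin centre of underside; bystander.
- peg_tray: Pink peg tray, 150 x 220 x 45 mm, with pegs in it; origin centre of underside; bystander.
- brush: Wooden scrubbing brush, 150 x 52 x 40 mm, lying by the window latch; origin centre of underside; bystander.
- detergent: Teal detergent bottle with handle and white cap, 70 x 105 mm, 205 mm high; origin centre of underside; bystander.
- soap_dish: White soap dish with a yellow bar, 85 x 120 x 28 mm; origin centre of underside; bystander.
- mug: Blue mug, 76 mm diameter, 85 mm high; origin centre of underside; bystander.
- peg: Single wooden clothes peg lying on the ledge, 74 x 10 x 13 mm; origin centre of underside; bystander.
There are look-alikes about, which are no part of the job. What is shaped like the dehumidifier but pink or yellow is not meant.

How it is judged (in metres and radians):
At the end, for the whole second after the job is handed in: The thumbwheel is at rest in the click where its red mark stands at the blue dot (joint 2.094 within 0.1 rad), the rocker is down on its green end (over 0.33 of 0.40 rad), and the dehumidifier stands upright and still (value of joint dial between 1.9944 and 2.1944 rad and velocity of joint dial between -0.1 and 0.1 rad/s and value of joint rocker above 0.33 rad and angle between dehumidifier's own z axis and vertical below 0.05 rad and linear speed of dehumidifier below 0.02 m/s); the robot touches nothing.
It fails at once if the dehumidifier is lifted, tipped or shoved (more than 15 mm, or 0.1 rad of tilt) (distance of dehumidifier from where it was at the start of the episode above 0.015 m or distance of blue_dot from where it was at the start of the episode above 0.02 m or angle between dehumidifier's own z axis and vertical above 0.1 rad).
It fails at once if the thumbwheel is gripped or forced (over 15 N between the fingers and the wheel) (contact force between the fingers and dial above 15 N).
It fails at once if another thing on the ledge is disturbed (moved more than 20 mm) (distance of any of jar, peg_tray, brush, detergent, soap_dish, mug, peg from where it was at the start of the episode above 0.02 m).
It also fails if it takes over 54 s, if anything falls off the work surface, if the arm or the gripper's body presses on something with over 40 N, if the wrist force passes 120 N, or if a joint passes its speed limit or range.

## Robot

A 6-joint arm with a two-finger parallel gripper is mounted at the origin on the work surface. World frame = base frame: x ahead of the robot, y to its left, z up, the work surface at z = 0. Lengths are in mm, angles in rad, forces in N, time in s.
With the tool pointing down it reaches from about 275 to 750 mm from the base axis. Payload 10.2 kg.
Tool frame: the origin (TCP) lies between the finger pads; the fingertips stand 22 mm ahead of it and the grasp point (between the pads) lies 3 mm ahead of it (ctrl.nose_length is the distance from the TCP to the fingertips, in mm); y points along the fingers, z is the direction in which the jaws open and shut, and the axes are right-handed (so a half turn about y gives the same grasp; the last joint's range is limited). The gripper opens to 85 mm and grips with 20 to 120 N. Pads are 22 mm wide; open, the fingers measure 114 mm over their backs; the gripper's body (76 mm by 85 mm) begins 54 mm behind the grasp point. The pads swing forward as they close: fully open they stand 13 mm farther back than shut.
Start: joints at [1.067, 0.313, 1.498, -0, 1.331, -0.223], TCP at [145.503, 504.44, 253.294] pointing down, gripper open.
Joint ranges: [-2.94, 2.94], [-0.97, 2.17], [0.19, 2.56], [-1.23, 4.37], [0.02, 3.11], [-2.88, 2.88]. Speed limits (rad/s): [2.39, 2.39, 3.01, 3.14, 3.14, 3.14].

## Interface

Orientations are given as a unit quaternion [w, x, y, z].
In Python, from rig import ctrl, eyes, models gives the robot as it stands.
- The arm moves only by the shell command python3 -m crank 'ROWS' [FORCE]. ROWS is JSON, a list of rows, each an object with "dp": the shift along the tool's x, y, z in mm, a list of three; "roll": the turn about the tool's y in rad; "gripper": the closure in counts, from 0 (fully open) to 255 (shut). A call has 1 to 10 rows; each row is the pose to reach, as a shift and turn from the pose commanded when the call began, along the tool's axes at that moment; what a row does not reach only later rows make up. A row lasts 1/12 s, in which the tool goes at most 41.7 mm and 7.16 degrees, less where a joint would pass 70% of its speed; a pose out of reach is approached as far as the arm can. A call with a gripper value outside its range is refused whole. The fingers move at their own pace and stop on an object; FORCE is the grip in N (left out, the last holds). Time passes only in rows, so rows that repeat a pose let the fingers close. It gives the time, the measured TCP pose, the force and the opening at its end, in the units of the state.
- ctrl.sense(): the state, without advancing time (a new reading comes with each control period).
- eyes.capture(name): name is "side" or "top" or "wrist"; returns a dict with "color" (384x512x3 uint8, red, green, blue), "fx", "fy", "cx", "cy" (pixels), "distortion" ([k1, k2, p1, p2, k3] as OpenCV has them; the pictures are not rectified), "R" (3x3) and "t" (3): a world point X has camera coordinates R X + t. Camera axes: x right, y down, z forward; pixel columns grow to the right and rows downward; lengths in mm; the calibration is good to about 2 mm. A picture is of the moment at which its call begins. There is no depth.
- ctrl.finish_job(): hands the job in, once; it reports no verdict.
Trained networks look in a picture, given as the dict that the camera call returned (one of the last four; its "shot" number tells which), for a name from the list of things; names that differ only in an ending like _2 or _b are one class to them, and where a whole thing is asked for, a point or a joint stands for the part that bears it (a point fixed in the world has none). Each returns a list of dicts, best first, with "confidence" (0 to 1); they miss things now and then, are a little off and sometimes report something else, mostly with a low value. They report only what shows in the picture. A call takes as long as a camera call. They do not tell look-alikes from the thing itself.
- models.spot_in(picture, label): "extent" ([centre column, centre row, width, height] in pixels, round what is visible of it).
- models.spot_point(picture, label): "centre" ([column, row] in pixels: a listed point, or the origin of a listed thing).
The state is a dict: "time_s": time; "joints": joint angles; "dq": joint speeds; "tau": joint torques, N m; "eef_pos": TCP position; "ee_rot": TCP orientation; "force": force on the tool from outside, world axes, zero at the start; "wrist_torque": the same for the moment, N m; "grip_width": opening from 0.0 (shut) to 1.0 (fully open).
Only numpy, scipy, OpenCV 4.12 (cv2) and the standard library are available. Lean on these libraries where they do the work, as an engineer would, in place of code of your own. Each camera call takes 0.05 s, during which the arm holds its last target. There are 200 camera calls.

## Working session

There is one attempt and no reset: what is moved stays moved. The work goes in short steps, Python scripts to look and compute and a shell command to move; the robot and the scene stay as the last step left them, time stands still between calls to the robot, and variables do not carry over. Pictures are saved under pics/ and viewed, about 8 in all and at most 12, crops included, and the job is handed in when it is done.

```bash
mkdir -p pics; ls
cat > h.py <<'E'
import numpy as np, cv2
from rig import ctrl, eyes, models
def K(c): return np.array([[c["fx"],0,c["cx"]],[0,c["fy"],c["cy"]],[0,0,1.]])
def save(c,n,box=None,s=1):
    im=c["color"][:,:,::-1]
    if box: x0,y0,x1,y1=box; im=im[y0:y1,x0:x1]
    cv2.imwrite("pics/"+n,cv2.resize(im,None,fx=s,fy=s,interpolation=cv2.INTER_CUBIC))
def ray(c,p):
    u=cv2.undistortPoints(np.array([[p]],float),K(c),np.array(c["distortion"],float))[0,0]
    R=np.array(c["R"]);t=np.array(c["t"])
    return -R.T@t, R.T@np.array([u[0],u[1],1.])
def atz(c,p,z):
    o,d=ray(c,p); return o+d*(z-o[2])/d[2]
def proj(c,X):
    return cv2.projectPoints(np.array(X,float).reshape(-1,1,3),cv2.Rodrigues(np.array(c["R"],float))[0],np.array(c["t"],float),K(c),np.array(c["distortion"],float))[0][:,0]
E
python3 - <<'E'
from h import *
s=ctrl.sense(); print(s["time_s"],s["eef_pos"],s["ee_rot"],ctrl.nose_length)
a=eyes.capture("side");b=eyes.capture("top")
cv2.imwrite("pics/a.png",np.vstack([a["color"],b["color"]])[:,:,::-1][:,:] if 0 else cv2.resize(np.hstack([a["color"],b["color"]])[:,:,::-1],(800,300)))
save(b,"top.png",s=1.5)
for n,c in(("side",a),("top",b)):
  print(n,-np.array(c["R"]).T@np.array(c["t"]))
  for l in("dehumidifier","dial_axis","blue_dot","red_mark","green_end","front_rim"):
    for r in models.spot_point(c,l)[:4]: print(l,np.round(r["centre"]),round(r["confidence"],2))
E
```

```text
pics
0.0 [145.39598663 504.2293362  252.73642048] [-0.69972203  0.70057312 -0.09912351  0.0987974 ] 22.0
side [  42.75789162 -765.80830141 1141.89378074]
dehumidifier [244. 206.] 0.82
dehumidifier [119. 190.] 0.77
dehumidifier [214. 358.] 0.69
dehumidifier [247. 282.] 0.54
dial_axis [232. 324.] 0.86
dial_axis [233. 170.] 0.82
dial_axis [ 84. 145.] 0.66
blue_dot [100. 151.] 0.89
blue_dot [249. 165.] 0.68
blue_dot [214. 306.] 0.62
red_mark [239. 159.] 0.94
red_mark [230. 341.] 0.75
red_mark [ 93. 136.] 0.7
red_mark [358. 265.] 0.29
green_end [239. 145.] 0.62
green_end [122. 130.] 0.61
green_end [181. 332.] 0.5
front_rim [ 78. 146.] 0.92
front_rim [255. 328.] 0.57
front_rim [221. 182.] 0.55
top [ 396.74805303  -17.24580179 1382.38625942]
dehumidifier [346. 281.] 0.92
dehumidifier [140. 275.] 0.72
dial_axis [232. 192.] 0.93
dial_axis [112. 297.] 0.88
dial_axis [374. 274.] 0.79
dial_axis [205. 160.] 0.63
blue_dot [132. 294.] 0.94
blue_dot [236. 173.] 0.78
blue_dot [356. 283.] 0.76
blue_dot [158. 202.] 0.65
red_mark [223. 180.] 0.97
red_mark [104. 292.] 0.84
green_end [117. 262.] 0.68
green_end [206. 159.] 0.51
green_end [364. 315.] 0.44
front_rim [104. 311.] 0.9
front_rim [384. 266.] 0.85
front_rim [236. 207.] 0.57
```

View pics/top.png

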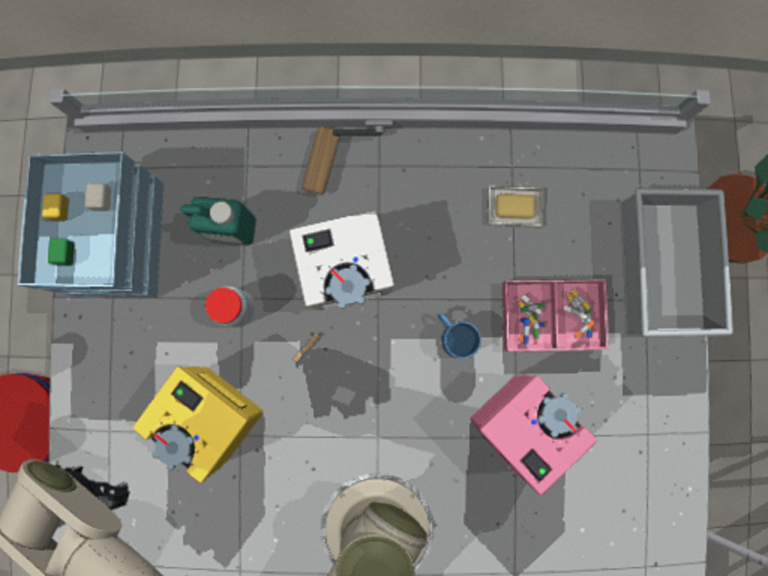

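View pics/a.png

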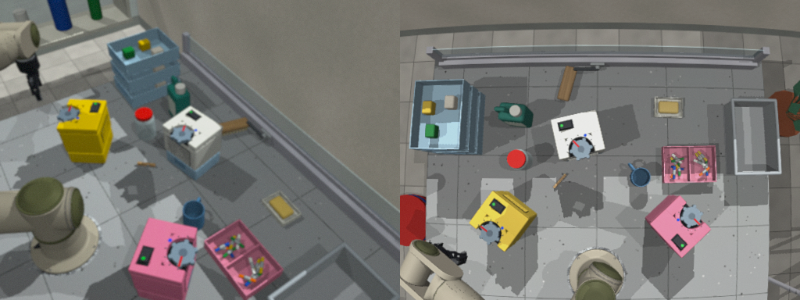

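Candidates, at top-view pixels in the 512x384 frame: white (228,172), yellow (130,282) and pink (356,290). The description says off-white, so it is the white one. Next I'll take a close crop and estimate its pose.

```bash
cat >> h.py <<'E'
B=dict(dial_axis=(-55,0,202),blue_dot=(-55+52.5*np.cos(np.pi/6),-52.5*.5,204),green_end=(42,35+22,216),front_rim=(-98,0,194))
def fit(obs,x0=(450,40,0.2)):  # obs: list of (cam,label,px)
    from scipy.optimize import least_squares
    def W(p,q): c,s=np.cos(p[2]),np.sin(p[2]); return np.array([p[0]+c*q[0]-s*q[1],p[1]+s*q[0]+c*q[1],q[2]])
    f=lambda p:np.concatenate([proj(c,W(p,B[l]))[0]-px for c,l,px in obs])
    r=least_squares(f,x0,loss="soft_l1"); return r.x,r.fun,W
E
python3 - <<'E'
from h import *
a=eyes.capture("side");b=eyes.capture("top")
im=np.hstack([cv2.resize(c["color"][y:y+100,x:x+100],(400,400),interpolation=cv2.INTER_CUBIC) for c,x,y in((a,190,120),(b,180,125))])
cv2.imwrite("pics/crop.png",im[:,:,::-1])
obs=[];red=[]
for c,cen in((a,(240,160)),(b,(228,175))):
  for l in list(B)+["red_mark"]:
    for r in models.spot_point(c,l):
      p=np.array(r["centre"])
      if np.hypot(*(p-cen))<45:
        if l=="red_mark": red.append((c,p))
        else: obs.append((c,l,p))
        print(l,p,r["confidence"]); break
p,f,W=fit(obs);print(p,np.round(f,1))
ax=W(p,B["dial_axis"])
for c,q in red:
  v=atz(c,q,202)-ax; print("red r",np.hypot(*v[:2]),"joint",np.pi/2-(np.arctan2(v[1],v[0])-p[2]))
for l in B: print(l,W(p,B[l]))
for n in("jar","detergent","mug","peg","brush"):
  for r in models.spot_point(b,n)[:1]: print(n,atz(b,r["centre"],0),r["confidence"])
E
```

```text
dial_axis [231.6 172.8] 0.96
blue_dot [249.6 168.4] 0.9
green_end [244.5 141.4] 0.48
front_rim [220.9 180.7] 0.97
red_mark [237.8 159.5] 0.61
dial_axis [232.4 191. ] 0.57
blue_dot [234.7 172.6] 0.92
green_end [206.  159.9] 0.69
front_rim [233.9 204.5] 0.79
red_mark [223.4 179.9] 0.87
[562.1971782   62.9285484  -18.67811273] [ 0.6 -2.   0.8 -1.  -0.5  0.1 -0.2 -0.4 -0.6 -0.2  3.6  0.8 -0.1 -0.1
  0.5  1.6]
red r 48.3764698852575 joint -17.789751867650423
red r 39.071466153372185 joint -17.7672172453344
dial_axis [508.00350142  53.54529749 202.        ]
blue_dot [557.28164922  35.43689753 204.        ]
green_end [593.85698043 126.25829594 216.        ]
front_rim [465.63389958  46.20930133 194.        ]
jar [469.76468706 307.28535448   0.        ] 0.72
detergent [656.0791355  324.53362727   0.        ] 0.85
mug [ 406.91492796 -176.81369393    0.        ] 0.57
peg [402.79080965 155.103177     0.        ] 0.42
brush [795.29462262 120.5604119    0.        ] 0.78
```

View pics/crop.png

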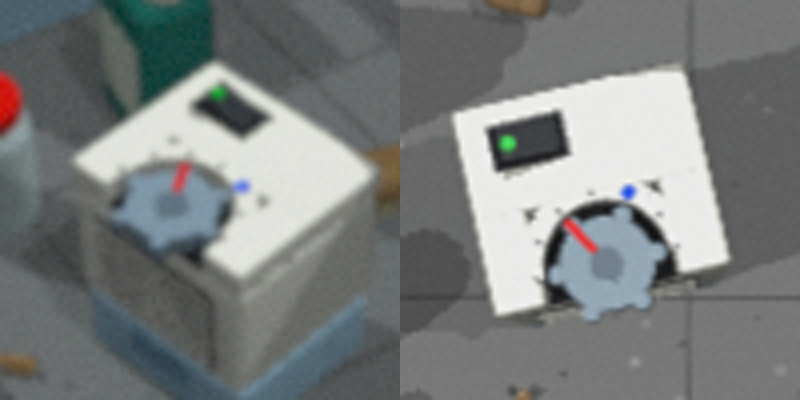

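The crop shows the off-white unit: red mark at about (223,181), blue dot at about (237,172.5), green dot at about (207,161). The joint reads 1.07, so the wheel is seated at 1.047 and needs two clicks. The device yaw is about 0.17. One lobe now lies at 210°, and pushing it to 150° gives both clicks.

```bash
cat >> h.py <<'E'
from scipy.spatial.transform import Rotation as Ro
def tool():
    s=ctrl.sense(); q=s["ee_rot"]; return np.array(s["eef_pos"]),Ro.from_quat([q[1],q[2],q[3],q[0]]).as_matrix(),s
def togo(X,yaw=None):
    p,R,s=tool(); print("t",round(s["time_s"],2),"tcp",np.round(p,1),"dp for",np.round(X,1),"=",np.round(R.T@(np.array(X)-p),1),"F",np.round(s["force"],1))
    if yaw is not None:
        z=R.T@[np.cos(yaw),np.sin(yaw),0]; r=np.arctan2(z[0],z[2]); print("roll",r,(r+np.pi/2)%np.pi-np.pi/2,"j6",s["joints"][5])
E
python3 - <<'E'
from h import *
print(tool()[1].round(2)); togo([440,50,330],.1715); togo([145,504,330])
E
```

```text
[[ 0.96  0.    0.28]
 [-0.28 -0.    0.96]
 [ 0.   -1.   -0.  ]]
t 1.55 tcp [145.5 504.4 253.3] dp for [440  50 330] = [ 408.9  -76.7 -355. ] F [ 0.4  0.3 -0.5]
roll 1.1184884393358054 1.1184884393358052 j6 -0.2233669946871439
t 1.55 tcp [145.5 504.4 253.3] dp for [145 504 330] = [ -0.4 -76.7  -0.6] F [ 0.4  0.3 -0.5]
```

```bash
python3 -m crank '[{"dp":[0,-40,0],"roll":0,"gripper":255},{"dp":[30,-77,-26],"roll":0.12,"gripper":255},{"dp":[58,-77,-50],"roll":0.24,"gripper":255},{"dp":[88,-77,-76],"roll":0.36,"gripper":255},{"dp":[118,-77,-102],"roll":0.48,"gripper":255},{"dp":[148,-77,-128],"roll":0.6,"gripper":255},{"dp":[178,-77,-155],"roll":0.72,"gripper":255},{"dp":[208,-77,-181],"roll":0.84,"gripper":255},{"dp":[238,-77,-207],"roll":0.96,"gripper":255},{"dp":[268,-77,-233],"roll":1.08,"gripper":255}]'
python3 -c "
from h import *
print(tool()[1].round(2)); togo([440,50,330],.1715)"
```

```text
time_s: 2.38
eef_pos: [339.0, 204.5, 330.6]
ee_rot: [0.549, -0.548, 0.446, -0.447]
force: [1.0, 0.7, -0.4]
grip_width: 0.001
[[ 0.2   0.    0.98]
 [-0.98  0.    0.2 ]
 [-0.   -1.    0.  ]]
t 2.38 tcp [339.  204.5 330.6] dp for [440  50 330] = [171.8   0.6  67.6] F [ 1.   0.7 -0.4]
roll 0.03264935296973831 0.032649352969738255 j6 0.040516039576822316
```

```bash
python3 -m crank '[{"dp":[38,0,15],"roll":0.033,"gripper":255},{"dp":[76,0,30],"roll":0.033,"gripper":255},{"dp":[114,0,45],"roll":0.033,"gripper":255},{"dp":[150,0,60],"roll":0.033,"gripper":255},{"dp":[172,0,68],"roll":0.033,"gripper":255},{"dp":[172,0,68],"roll":0.033,"gripper":255}]'
python3 - <<'E'
from h import *
togo([440,50,330],.1715)
w=eyes.capture("wrist"); save(w,"w1.png",s=1.5)
print(-np.array(w["R"]).T@np.array(w["t"]))
obs=[]
for l in list(B)+["red_mark"]:
  r=models.spot_point(w,l)
  if r:
    print(l,r[0]["centre"],r[0]["confidence"])
    if l in B: obs.append((w,l,r[0]["centre"]))
if len(obs)>1:
  p,f,W=fit(obs,(562,63,.17)); print(p,np.round(f,1))
E
```

```text
time_s: 2.88
eef_pos: [442.5, 48.9, 329.7]
ee_rot: [-0.541, 0.542, -0.455, 0.455]
force: [-1.0, 1.1, 0.1]
grip_width: 0.001
t 2.88 tcp [442.5  48.9 329.7] dp for [440  50 330] = [-1.5 -0.3 -2.3] F [-1.   1.1  0.1]
roll 0.001069140184185712 0.0010691401841858017 j6 -0.3263694192243579
[430.60693304 112.9912123  449.66016451]
dial_axis [335.4, 197.5] 0.58
blue_dot [399.2, 226.9] 0.69
green_end [478.9, 118.6] 0.58
front_rim [286.0, 196.8] 0.82
red_mark [383.8, 169.8] 0.62
[5.61807977e+02 6.67002884e+01 2.27205120e-01] [ 5.2 -0.1 -1.4  0.2  1.1 -0.5 -2.5  0.6]
```

View pics/w1.png

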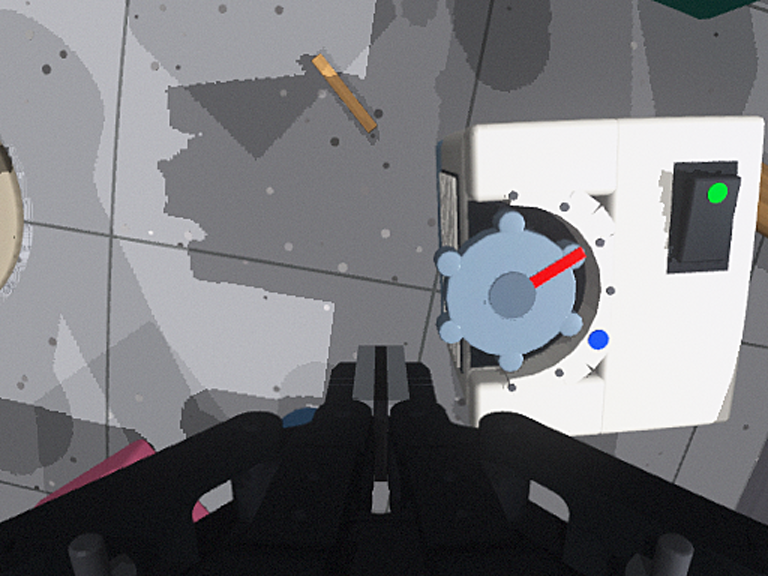

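The wrist view has the wheel hub at about (341,196), in pixels of the original frame, and the red tip at (388,168) pointing to the +30° grey dot. The blue dot is at (399,226) and the green dot at (478,129). So exactly two clicks are needed. I'll refit the pose on these dots.

Run:
```python
from h import *
w=eyes.capture("wrist")
g=lambda a:(-55+52.5*np.cos(np.radians(a)),52.5*np.sin(np.radians(a)),204)
B.update(d90=g(90),d60=g(60),d30=g(30),d0=g(0),dm60=g(-60),dm90=g(-90))
px=dict(dial_axis=(512.5,294),blue_dot=(598.5,339.5),d90=(513,195),d60=(564,207),d30=(600,243),d0=(611,291),dm60=(559,373),dm90=(512,387))
p,f,W=fit([(w,l,np.array(v)/1.5) for l,v in px.items()],(562,63,.17)); print(p,np.round(f,1))
for l in("dial_axis","green_end","front_rim"): print(l,W(p,B[l]).round(1), proj(w,W(p,B[l]))*1.5)
for n,d in(("A above start",(-55-36-14.5-6,-42,300)),("start",(-55-36-14.5,-42,194-9+22)),("end",(-55-36-14.5,0,207)),("rockhover",(42,65,250))): 
  togo(W(p,d),p[2])
```

```text
[5.59929684e+02 7.19925475e+01 2.45535565e-01] [-1.   1.7 -1.   0.3 -0.9 -1.4  0.6 -1.6  1.2 -1.2  1.2 -0.1  0.7  2.1
 -0.5  3.1]
dial_axis [506.6  58.6 202. ] [[510.97288168 296.52183562]]
green_end [586.8 137.5 216. ] [[717.91911656 175.60917649]]
front_rim [464.9  48.2 194. ] [[425.60692078 297.5913074 ]]
t 3.23 tcp [440.4  53.1 330.6] dp for [462.    4.1 300. ] = [52.  30.6 12.5] F [-0.6  0.8 -0.8]
roll -0.06699694349783243 -0.06699694349783236 j6 -0.32385388761617434
t 3.23 tcp [440.4  53.1 330.6] dp for [467.8   5.6 207. ] = [ 51.6 123.6  18.4] F [-0.6  0.8 -0.8]
roll -0.06699694349783243 -0.06699694349783236 j6 -0.32385388761617434
t 3.23 tcp [440.4  53.1 330.6] dp for [457.6  46.3 207. ] = [  9.7 123.6  15.6] F [-0.6  0.8 -0.8]
roll -0.06699694349783243 -0.06699694349783236 j6 -0.32385388761617434
t 3.23 tcp [440.4  53.1 330.6] dp for [584.9 145.3 250. ] = [-65.1  80.6 158.5] F [-0.6  0.8 -0.8]
roll -0.06699694349783243 -0.06699694349783236 j6 -0.32385388761617434
```

The arm was still settling between the two shots: the pixels came from the first and the camera pose from the second. I'll redo the fit with one still picture.

Run:
```python
from h import *
import pickle
w=eyes.capture("wrist"); togo([440,50,330],.1715); pickle.dump(w,open("w2.pkl","wb"))
save(w,"w2.png",(280,60,512,300),2.5)
```

```text
t 3.28 tcp [440.5  53.  330.5] dp for [440  50 330] = [ 2.9  0.5 -1. ] F [ 0.6 -0.2  0.5]
roll 0.006854422762101852 0.006854422762101908 j6 -0.3238831850327092
```

View pics/w2.png

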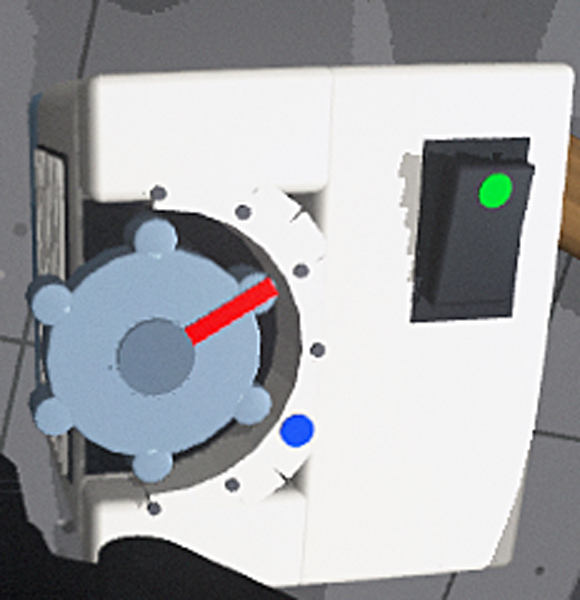

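In this crop the hub is at (156,356), the +90° dot at (159,193), the 0° dot at (317,350), the blue dot at (297,431) and the −90° dot at (153,508).

Run:
```python
from h import *
import pickle
w=pickle.load(open("w2.pkl","rb"))
g=lambda a:(-55+52.5*np.cos(np.radians(a)),52.5*np.sin(np.radians(a)),204)
B.update(d90=g(90),d60=g(60),d30=g(30),d0=g(0),dm60=g(-60),dm90=g(-90))
px=dict(dial_axis=(156,356),blue_dot=(297,431),d90=(159,193),d60=(243,212),d30=(302,271),d0=(317,350),dm60=(232,485),dm90=(153,508))
p,f,W=fit([(w,l,np.array(v)/2.5+[280,60]) for l,v in px.items()],(562,63,.17)); print(p,np.round(f,1))
for l in("dial_axis","green_end","front_rim"): print(l,W(p,B[l]).round(1), (proj(w,W(p,B[l]))-[280,60])*2.5)
for n,d in(("A above start",(-55-36-14.5,-42,300)),("start",(-55-36-14.5,-42,194-9+22)),("end",(-55-36-14.5,0,207)),("rockhover",(42,65,250))): 
  togo(W(p,d),p[2])
```

```text
[5.61735525e+02 6.70704975e+01 2.36965565e-01] [-1.1  1.1 -0.8  0.1 -1.1 -2.1  0.5 -1.8  1.1 -1.1  2.   0.3  0.5  2.3
 -0.3  3.1]
dial_axis [508.3  54.2 202. ] [[153.27253184 358.6561081 ]]
green_end [589.2 132.3 216. ] [[498.35524227 162.02929126]]
front_rim [466.5  44.1 194. ] [[ 11.58286432 358.94428675]]
t 3.28 tcp [440.5  53.  330.5] dp for [469.    1.5 300. ] = [55.8 30.5 19. ] F [ 0.6 -0.2  0.5]
roll -0.05861114845705905 -0.05861114845705906 j6 -0.3238831850327092
t 3.28 tcp [440.5  53.  330.5] dp for [469.    1.5 207. ] = [ 55.7 123.5  18.9] F [ 0.6 -0.2  0.5]
roll -0.05861114845705905 -0.05861114845705906 j6 -0.3238831850327092
t 3.28 tcp [440.5  53.  330.5] dp for [459.2  42.3 207. ] = [ 13.8 123.5  16.5] F [ 0.6 -0.2  0.5]
roll -0.05861114845705905 -0.05861114845705906 j6 -0.3238831850327092
t 3.28 tcp [440.5  53.  330.5] dp for [587.3 140.1 250. ] = [-59.7  80.6 159.9] F [ 0.6 -0.2  0.5]
roll -0.05861114845705905 -0.05861114845705906 j6 -0.3238831850327092
```

The residuals look radial for the grey dots only, and their radius isn't given. I'll fit it as a free parameter.

Run:
```python
from h import *
import pickle
w=pickle.load(open("w2.pkl","rb"))
px=dict(dial_axis=(156,356),blue_dot=(297,431),d90=(159,193),d60=(243,212),d30=(302,271),d0=(317,350),dm60=(232,485),dm90=(153,508))
for r in(48,49,50,51):
  g=lambda a:(-55+r*np.cos(np.radians(a)),r*np.sin(np.radians(a)),204)
  B.update(d90=g(90),d60=g(60),d30=g(30),d0=g(0),dm60=g(-60),dm90=g(-90))
  p,f,W=fit([(w,l,np.array(v)/2.5+[280,60]) for l,v in px.items()],(562,63,.17)); print(r,p,np.round(f,1),W(p,B["dial_axis"]))
  print("green/pivot px",[((proj(w,W(p,q))-[280,60])*2.5)[0].round() for q in((42,57,216),(42,35,212),(-75,85,200))])
```

```text
48 [5.62937797e+02 6.78693600e+01 2.24926606e-01] [ 0.7 -0.5  0.6 -0.7  1.5  2.3 -0.1  2.3 -1.9  1.2 -1.9 -0.2 -1.  -3.
  0.8 -3.3] [509.32322061  55.60244498 202.        ]
green/pivot px [array([505., 162.]), array([489., 236.]), array([91., 71.])]
49 [5.62697168e+02 6.77475925e+01 2.27956396e-01] [ 0.3 -0.2  0.3 -0.5  0.9  1.3  0.   1.3 -1.2  0.6 -0.9 -0.1 -0.6 -1.9
  0.6 -1.9] [509.12000353  55.31829319 202.        ]
green/pivot px [array([503., 162.]), array([488., 236.]), array([89., 72.])]
50 [5.62432166e+02 6.75403279e+01 2.30474371e-01] [-0.1  0.2  0.  -0.3  0.4  0.3  0.2  0.5 -0.6  0.2 -0.1  0.  -0.3 -0.7
  0.3 -0.5] [508.8864683   54.97616215 202.        ]
green/pivot px [array([502., 162.]), array([487., 236.]), array([88., 73.])]
51 [5.62141833e+02 6.73502510e+01 2.32681312e-01] [-0.5  0.5 -0.3 -0.1 -0.2 -0.7  0.3 -0.5  0.1 -0.3  0.7  0.1 -0.   0.5
  0.   0.9] [508.62399418  54.66794379 202.        ]
green/pivot px [array([501., 162.]), array([485., 236.]), array([86., 74.])]
```

Fits to within 0.7 px with r≈50.4: the pose is (562.3, 67.5), yaw 0.231, and the predicted front corner matches the picture. Next, the targets.

```bash
cat >> h.py <<'E'
P=np.array([562.3,67.5,.231])
def D(q): c,s=np.cos(P[2]),np.sin(P[2]); return np.array([P[0]+c*q[0]-s*q[1],P[1]+s*q[0]+c*q[1],q[2]])
def dev():
    p,R,s=tool(); c,k=np.cos(P[2]),np.sin(P[2]); v=p-[P[0],P[1],0]; return np.array([c*v[0]+k*v[1],-k*v[0]+c*v[1],v[2]])
E
python3 -c "
from h import *
print(dev().round(1)); togo(D((-112,-44,300)),P[2]); togo(D((-112,-44,209)),P[2])"
```

```text
[-121.9   13.8  330.5]
t 3.28 tcp [440.5  53.  330.5] dp for [463.3  -1.  300. ] = [57.2 30.5 12.9] F [ 0.6 -0.2  0.5]
roll -0.05264558330158296 -0.052645583301582866 j6 -0.3238831850327092
t 3.28 tcp [440.5  53.  330.5] dp for [463.3  -1.  209. ] = [ 57.1 121.5  12.9] F [ 0.6 -0.2  0.5]
roll -0.05264558330158296 -0.052645583301582866 j6 -0.3238831850327092
```

```bash
python3 -m crank '[{"dp":[28,0,6],"roll":-0.053,"gripper":255},{"dp":[57,10,13],"roll":-0.053,"gripper":255},{"dp":[57,30,13],"roll":-0.053,"gripper":255},{"dp":[57,60,13],"roll":-0.053,"gripper":255},{"dp":[57,90,13],"roll":-0.053,"gripper":255},{"dp":[57,115,13],"roll":-0.053,"gripper":255},{"dp":[57,121.5,13],"roll":-0.053,"gripper":255},{"dp":[57,121.5,13],"roll":-0.053,"gripper":255},{"dp":[57,121.5,13],"roll":-0.053,"gripper":255},{"dp":[57,121.5,13],"roll":-0.053,"gripper":255}]'
python3 - <<'E'
from h import *
print(dev().round(1)); togo(D((-105.5,-44,209)),P[2])
w=eyes.capture("wrist"); save(w,"w3.png",(180,60,512,384),2)
E
```

```text
time_s: 4.12
eef_pos: [464.4, -1.6, 210.5]
ee_rot: [0.555, -0.554, 0.438, -0.44]
force: [-0.3, -0.3, 0.2]
grip_width: -0.003
[-111.1  -44.8  210.5]
t 4.12 tcp [464.4  -1.6 210.5] dp for [469.7   0.5 209. ] = [-0.8  1.5  5.6] F [-0.3 -0.3  0.2]
roll -0.0006195035462516311 -0.0006195035462517318 j6 -0.4869053633627777
```

View pics/w3.png

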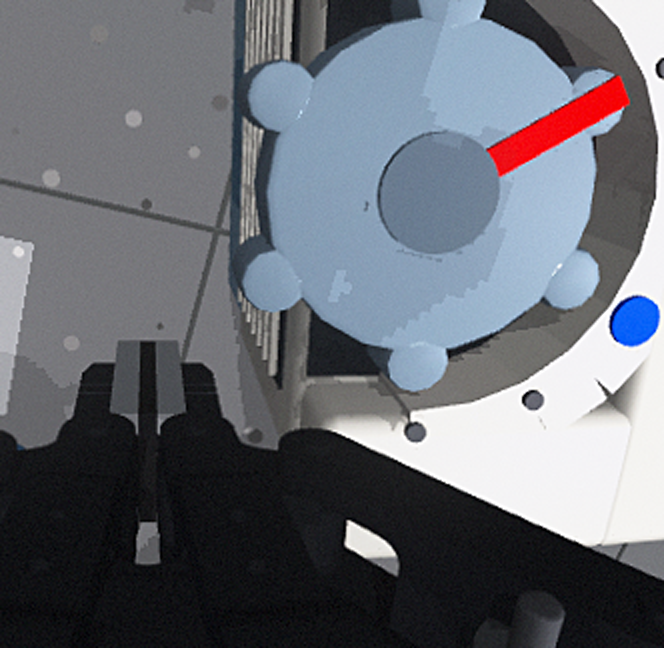

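The finger stands in front of the face, clear of the wheel. The pad tip is at crop (117–180, 340) and looks narrower than 29 mm, with the black backs starting at row 365. I'll work out its geometry by projection.

Run:
```python
from h import *
w=eyes.capture("wrist"); save(w,"w4.png")
p,R,s=tool(); print(p)
for hz in(8,14.5):
 for x in(-11,-8):
  for y in(22,18,14,10,6,2):
   a=[((proj(w,p+R@[x,y,z])[0]-[180,60])*2).round() for z in(-hz,hz)]; print(hz,x,y,a)
```

```text
[464.20308857  -1.61757789 210.18446638]
8 -11 22 [array([114., 333.]), array([185., 333.])]
8 -11 18 [array([113., 339.]), array([187., 339.])]
8 -11 14 [array([112., 346.]), array([188., 346.])]
8 -11 10 [array([111., 353.]), array([189., 353.])]
8 -11 6 [array([110., 361.]), array([190., 361.])]
8 -11 2 [array([109., 369.]), array([191., 369.])]
8 -8 22 [array([114., 345.]), array([185., 345.])]
8 -8 18 [array([113., 352.]), array([186., 352.])]
8 -8 14 [array([112., 359.]), array([187., 359.])]
8 -8 10 [array([111., 367.]), array([188., 367.])]
8 -8 6 [array([110., 375.]), array([190., 375.])]
8 -8 2 [array([109., 383.]), array([191., 383.])]
14.5 -11 22 [array([ 84., 332.]), array([215., 333.])]
14.5 -11 18 [array([ 83., 339.]), array([216., 339.])]
14.5 -11 14 [array([ 81., 346.]), array([218., 346.])]
14.5 -11 10 [array([ 79., 353.]), array([220., 353.])]
14.5 -11 6 [array([ 78., 361.]), array([222., 361.])]
14.5 -11 2 [array([ 76., 369.]), array([224., 369.])]
14.5 -8 22 [array([ 85., 345.]), array([214., 345.])]
14.5 -8 18 [array([ 83., 352.]), array([216., 352.])]
14.5 -8 14 [array([ 82., 359.]), array([218., 359.])]
14.5 -8 10 [array([ 80., 367.]), array([220., 367.])]
14.5 -8 6 [array([ 78., 375.]), array([222., 375.])]
14.5 -8 2 [array([ 76., 383.]), array([224., 383.])]
```

```bash
python3 -m crank '[{"dp":[0,-9,0],"roll":0,"gripper":255},{"dp":[0,-9,0],"roll":0,"gripper":255},{"dp":[0,-9,6],"roll":0,"gripper":255},{"dp":[0,-9,12],"roll":0,"gripper":255},{"dp":[0,-9,18],"roll":0,"gripper":255},{"dp":[0,-9,18],"roll":0,"gripper":255},{"dp":[-4,-9,18],"roll":0,"gripper":255},{"dp":[-8,-9,18],"roll":0,"gripper":255},{"dp":[-8,-9,18],"roll":0,"gripper":255}]'
python3 - <<'E'
from h import *
print(dev().round(1)); togo(D((-95,-31,218)),P[2])
E
```

```text
time_s: 4.97
eef_pos: [479.0, 11.1, 217.7]
ee_rot: [-0.554, 0.554, -0.439, 0.439]
force: [0.1, 0.8, -0.8]
grip_width: 0.004
[-94.  -35.9 217.7]
t 4.97 tcp [479.   11.1 217.7] dp for [476.9  15.6 218. ] = [-4.9 -0.3 -1. ] F [ 0.1  0.8 -0.8]
roll -0.0004324122218620509 -0.00043241222186196637 j6 -0.4528181102001875
```

```bash
python3 -m crank '[{"dp":[-2.5,0,-0.5],"roll":0,"gripper":255},{"dp":[-5,0,-1],"roll":0,"gripper":255},{"dp":[-8,0,-2],"roll":0,"gripper":255},{"dp":[-11,0,-3],"roll":0,"gripper":255},{"dp":[-14,0,-4],"roll":0,"gripper":255},{"dp":[-17,0,-5],"roll":0,"gripper":255},{"dp":[-19,0,-5.5],"roll":0,"gripper":255},{"dp":[-19,0,-5.5],"roll":0,"gripper":255}]'
python3 - <<'E'
from h import *
print(dev().round(1))
w=eyes.capture("wrist"); save(w,"w5.png",(180,30,512,354),2)
E
```

```text
time_s: 5.63
eef_pos: [469.6, 28.0, 217.9]
ee_rot: [0.554, -0.554, 0.439, -0.439]
force: [0.6, -0.2, 0.5]
grip_width: 0.001
[-99.3 -17.2 217.9]
```

View pics/w5.png

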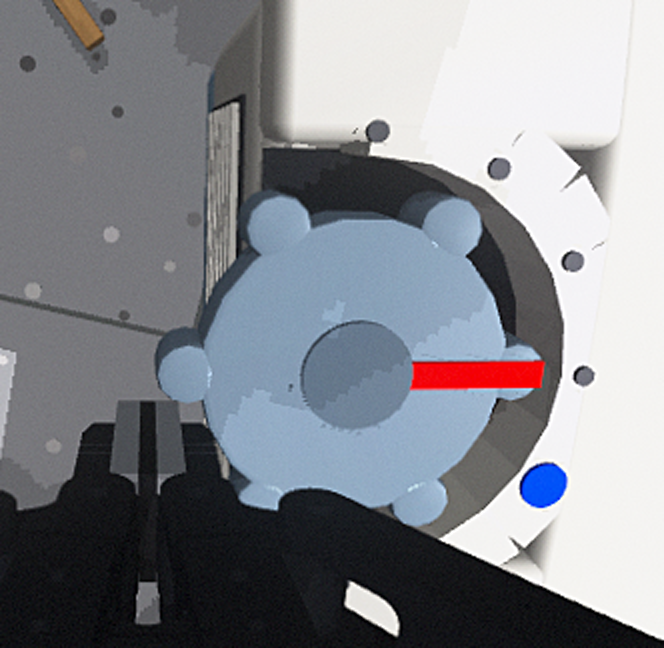

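The red mark now points at the 0° dot (joint ≈1.57) and the lobe is at the front with the finger behind it. One click to go: push about 15 mm more, then back away.

```bash
python3 -m crank '[{"dp":[-3,0,0],"roll":0,"gripper":255},{"dp":[-6,0,0],"roll":0,"gripper":255},{"dp":[-9,0,0],"roll":0,"gripper":255},{"dp":[-12,0,0],"roll":0,"gripper":255},{"dp":[-15,0,0],"roll":0,"gripper":255},{"dp":[-15,0,0],"roll":0,"gripper":255},{"dp":[-15,0,-6],"roll":0,"gripper":255},{"dp":[-15,0,-18],"roll":0,"gripper":255},{"dp":[-15,0,-25],"roll":0,"gripper":255},{"dp":[-15,0,-25],"roll":0,"gripper":255}]'
python3 - <<'E'
from h import *
print(dev().round(1))
w=eyes.capture("wrist"); save(w,"w6.png",s=1.5)
E
```

```text
time_s: 6.52
eef_pos: [440.9, 36.3, 217.9]
ee_rot: [-0.554, 0.554, -0.439, 0.439]
force: [0.6, -0.1, -0.5]
grip_width: -0.005
[-125.4   -2.6  217.9]
```

View pics/w6.png

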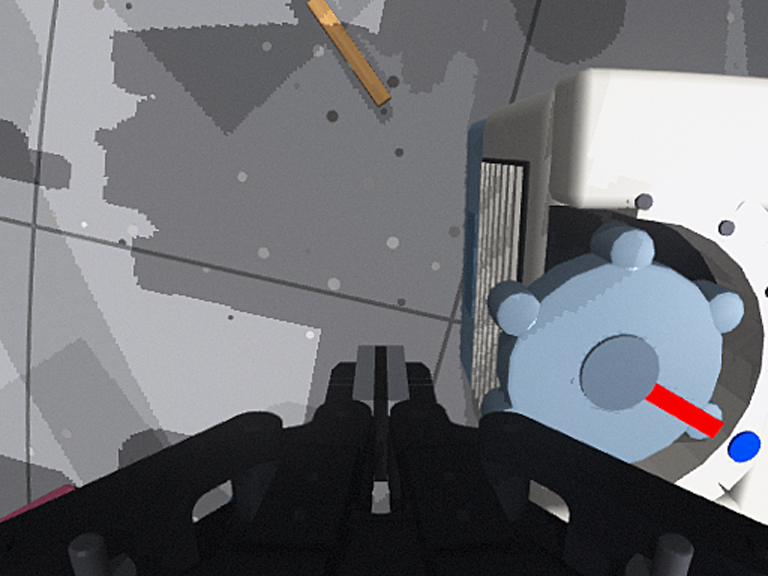

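The red mark now points at the blue dot. Next is the rocker: rise, move over the green end, then press.

```bash
python3 -m crank '[{"dp":[0,-25,0],"roll":0,"gripper":255},{"dp":[0,-50,0],"roll":0,"gripper":255},{"dp":[0,-50,20],"roll":0,"gripper":255},{"dp":[-14,-50,55],"roll":0,"gripper":255},{"dp":[-28,-50,90],"roll":0,"gripper":255},{"dp":[-42,-50,120],"roll":0,"gripper":255},{"dp":[-56,-50,145],"roll":0,"gripper":255},{"dp":[-66,-50,166.5],"roll":0,"gripper":255},{"dp":[-66,-50,166.5],"roll":0,"gripper":255},{"dp":[-66,-50,166.5],"roll":0,"gripper":255}]'
python3 - <<'E'
from h import *
print(dev().round(1))
w=eyes.capture("wrist"); save(w,"w7.png",(130,30,462,354),2)
E
```

```text
time_s: 7.4
eef_pos: [589.4, 139.2, 266.9]
ee_rot: [-0.554, 0.555, -0.439, 0.439]
force: [-0.5, -0.8, 0.2]
grip_width: 0.002
[ 42.8  63.6 266.9]
```

View pics/w7.png

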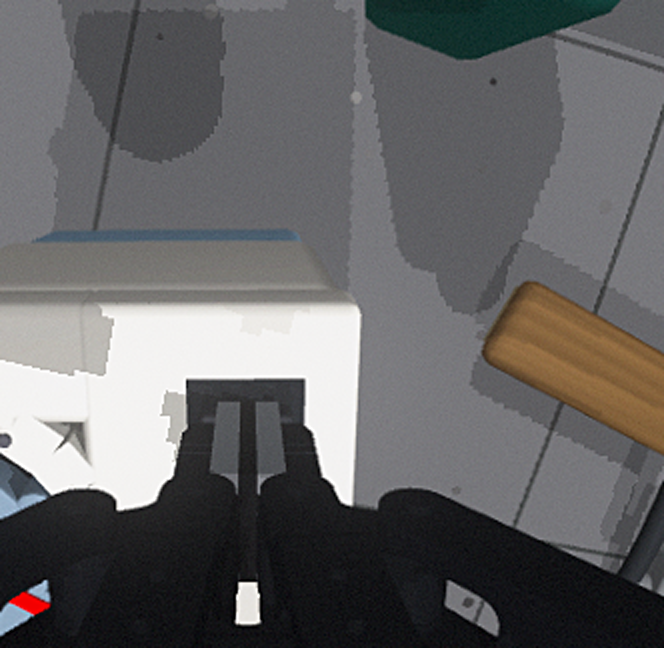

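The finger is centred on the rocker (recess at crop columns 187–305, pads at 210–285). Descending in small steps.

```bash
python3 -m crank '[{"dp":[0,12,0],"roll":0,"gripper":255},{"dp":[0,24,0],"roll":0,"gripper":255},{"dp":[0,30,0],"roll":0,"gripper":255},{"dp":[0,32,0],"roll":0,"gripper":255},{"dp":[0,34,0],"roll":0,"gripper":255},{"dp":[0,36,0],"roll":0,"gripper":255},{"dp":[0,37,0],"roll":0,"gripper":255},{"dp":[0,38,0],"roll":0,"gripper":255},{"dp":[0,38,0],"roll":0,"gripper":255}]'; python3 -c "
from h import *
print(dev().round(1),tool()[2]['force'])"
```

```text
time_s: 8.2
eef_pos: [589.0, 138.7, 230.0]
ee_rot: [0.554, -0.554, 0.439, -0.439]
force: [-1.4, 0.4, 1.6]
grip_width: 0.003
[ 42.3  63.2 230. ] [-1.43972394  0.37432079  1.56463642]
```

```bash
python3 -m crank '[{"dp":[0,0.7,0],"roll":0,"gripper":255},{"dp":[0,1.4,0],"roll":0,"gripper":255},{"dp":[0,2,0],"roll":0,"gripper":255},{"dp":[0,2,0],"roll":0,"gripper":255},{"dp":[0,2,0],"roll":0,"gripper":255}]'; python3 -c "
from h import *
print(dev().round(1),tool()[2]['force'])"
```

```text
time_s: 8.62
eef_pos: [589.1, 138.8, 229.6]
ee_rot: [0.555, -0.554, 0.439, -0.44]
force: [-5.5, 0.8, 11.4]
grip_width: 0.005
[ 42.4  63.3 229.6] [-5.47478568  0.8147614  11.43494787]
```

The force rose to 11 N with the tip at 207.6 mm, so the rocker is on its stop. Lifting off and moving back for a check view.

```bash
python3 -m crank '[{"dp":[0,-15,0],"roll":0,"gripper":255},{"dp":[0,-50,0],"roll":0,"gripper":255},{"dp":[10,-85,-30],"roll":0,"gripper":255},{"dp":[20,-100,-65],"roll":0,"gripper":255},{"dp":[30,-100,-100],"roll":0,"gripper":255},{"dp":[40,-100,-130],"roll":0,"gripper":255},{"dp":[50,-100,-165],"roll":0,"gripper":255},{"dp":[50,-100,-165],"roll":0,"gripper":255},{"dp":[50,-100,-165],"roll":0,"gripper":255},{"dp":[50,-100,-165],"roll":0,"gripper":255}]'
python3 - <<'E'
from h import *
w=eyes.capture("wrist"); save(w,"w8.png",(280,60,512,300),2.5); print(dev())
for l,q in(("axis",(-55,0,202)),("blue",B["blue_dot"])): print(l,(proj(w,D(q))[0]-[280,60])*2.5)
for n,b in(("off",.2),("on",-.2)):
  print(n,[((proj(w,D((42,35+22*np.cos(b)*k-4*np.sin(b),208+4*np.cos(b)+22*np.sin(b)*k)))[0]-[280,60])*2.5).round() for k in(1,-1)])
E
```

```text
time_s: 9.45
eef_pos: [440.2, 52.3, 328.0]
ee_rot: [0.554, -0.554, 0.439, -0.44]
force: [0.6, 0.4, 0.3]
grip_width: -0.003
[-122.0743508    13.27726922  327.81962162]
axis [155.79064521 367.39181336]
blue [292.96384449 448.05291857]
off [array([512., 194.]), array([472., 332.])]
on [array([494., 185.]), array([490., 334.])]
```

View pics/w8.png

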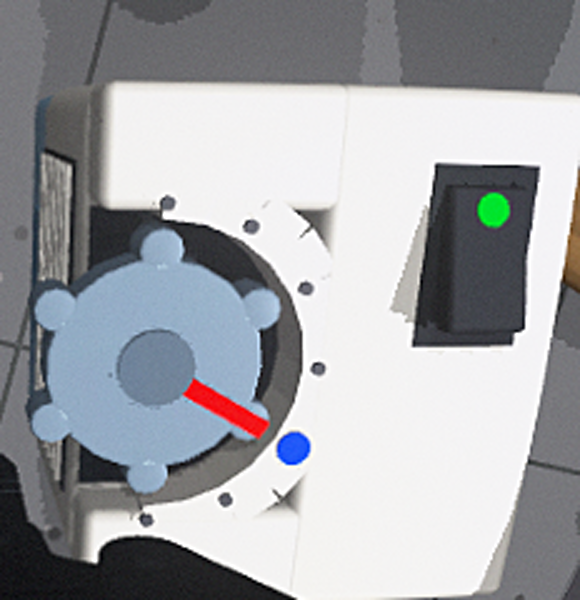

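The hub is at (156,367) and the blue dot at (293,448), both where the starting pose predicts them, so the unit has not moved. The red mark lies on the line to the blue dot. The rocker's ends, near (490,187) and (483,330), match the "on" prediction. Handing in.

```bash
python3 -c "
from rig import ctrl
print(ctrl.finish_job(), ctrl.sense()['time_s'])"
```

```text
the job is handed in; nothing more can be done
the job is handed in; nothing more can be done
```

I set the off-white dehumidifier's wheel to the blue dot, switched the rocker on and handed the job in. That took about 9.5 s of the 54 s; no verdict is reported.

- **Wheel:** with the gripper shut, I pushed one front lobe two clicks clockwise with a fingertip, from the +30° dot to the blue dot. The readings after each push stayed near zero force (under 1 N).
- **Rocker:** I pressed the green end until it met its stop, at about 11 N with the tip at 207.6 mm, then lifted clear.
- **Last picture:** the red mark points at the blue dot, and the rocker's outline fits the "on" prediction rather than "off". The hub and blue dot were within about a pixel of where the starting pose puts them, so the unit had not shifted. The arm was clear of everything.
- **Bystanders:** I never went near them and did not re-measure their positions at the end.
- **Disagreements along the way:**
  - The first network-based fits were several pixels off, partly because the arm was still settling.
  - The grey dots fitted a radius of about 50.4 mm rather than the blue dot's 52.5 mm.
  - With that radius, hand-picked points gave residuals under about 1 px.

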